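Probe the empty well, then load the jar

ROBOT

A 7-joint arm with a two-finger parallel gripper is mounted at the origin on the work surface. World frame = base frame: x ahead of the robot, y to its left, z up, the work surface at z = 0. Lengths are in m, angles in rad, forces in N, time in s.
With the tool pointing down it reaches from about 0.4 to 0.85 m from the base axis. Payload 10.4 kg.
Tool frame: the origin (TCP) lies on the centre line of the jaws, within the pads' length; the fingertips stand 8 mm ahead of it and the grasp point (between the pads) lies 11 mm behind it (r.finger_overhang is the distance from the TCP to the fingertips, in m); z points along the fingers, y is the line along which they close (so a half turn about z gives the same grasp; the last joint's range is limited). The gripper opens to 87 mm and grips with 3 to 60 N. Pads are 19 mm wide; open, the fingers measure 117 mm over their backs; the gripper's body (75 mm by 190 mm) begins 51 mm behind the grasp point.
Start: joints at [-1.164, 0.332, -0.065, 1.46, 0.022, 1.35, -0.088], TCP at [0.26, 0.568, 0.231] pointing down, gripper open.
Joint ranges: [-2.6, 2.6], [-0.5, 2.12], [-1.47, 1.34], [0.16, 2.42], [-1.27, 4.41], [0.06, 2.06], [-2.6, 2.6]. Speed limits (rad/s): [2.22, 2.22, 2.79, 2.79, 3.14, 3.14, 3.14].

INTERFACE

Orientations are given as a unit quaternion [x, y, z, w].
In Python, from bench import r, vision gives the robot as it stands.
- The arm moves only by the tool drive_tool, never from a script. Its argument "series" is a list of rows, each a list of 2 entries, a list of its own where there are three numbers: the shift along the world's x, y, z in cm, then the turn about the world's z in degrees. A call has exactly 10 rows; each row shifts and turns the commanded pose from where the row before left it; what a row does not reach is not made up. A row lasts 1/8 s, in which the tool goes at most 62.5 mm and 10.7 degrees, less where a joint would pass 70% of its speed; a pose out of reach is approached as far as the arm can. A call with a gripper value outside its range is refused whole. "hand" is the closure, from 0 (fully open) to 1 (shut), set as the call begins (left out, the last holds). The fingers move at their own pace and stop on an object; "newtons" is the grip in N (left out, the last holds). Time passes only in rows, so rows that do not move let the fingers close, or fill a call up. It gives the time, the measured TCP pose, the force, the opening and the grip force at its end, in the units of the state.
- r.read_state(): the state, without advancing time (a new reading comes with each control period).
- vision.camera(name): name is "side" or "top" or "wrist"; returns a dict with "color" (420x560x3 uint8, red, green, blue), "intrinsics" (3x3 intrinsics, pixels), "R" (3x3) and "t" (3): a world point X has camera coordinates R X + t; the wrist camera has in their place "mount" (4x4, takes a point from camera to tool coordinates, whose origin is the TCP and whose axes are the flange's). Camera axes: x right, y down, z forward; pixel columns grow to the right and rows downward; lengths in m; the calibration is good to about 2 mm. A picture is of the moment at which its call begins: read the wrist's pose just before it. There is no depth.
- r.close_job(): hands the job in; it is judged then, once.
The state is a dict: "time": time; "joint_positions": joint angles; "joint_vel": joint speeds; "joint_torque": joint torques, N m; "ee_pos": TCP position; "eef_rot": TCP orientation; "ft_force": force on the tool from outside, world axes, zero at the start; "torque": the same for the moment, N m; "width": finger opening in m; "grip_force": force on a finger pad.
Only numpy, scipy, OpenCV 4.12 (cv2) and the standard library are available. Lean on these libraries where they do the work, as an engineer would, in place of code of your own. Each camera call takes 0.05 s, during which the arm holds its last target. There are 200 camera calls.

TASK

Of the three covered wells in the teal chilled block, one is empty: its white cover lies level with the block, while the covers of the full wells stand up on yellow skirts. Before touching the jars, prove that the well is empty by pushing its cover all the way down with the empty, closed fingers; then stand the blue-lidded jar upright in that well, lowering it to the bottom before letting go. Leave the orange-lidded jar standing where it is.

Things in the scene. Friction and masses are not known exactly. Their poses are not given: they have to be found in the camera images.
- blue_jar_mid (a point): Centre (half-way up, 55 mm above its foot) of the blue-lidded jar: upright, round, 46 mm in diameter over its whole height, 110 mm tall, pale grey with a white paper band and a 28 mm high blue lid, 0.14 to 0.28 kg, loose on the bench. z up along it. Grip its upper half to keep the fingers above the block. Like jars with orange and white lids stand at least 90 mm away, places swapped.
- well_mouth (a point): Fixed centre of the empty well's mouth, at the block's rim, 72 mm above the bench. z up; x, y parallel to its sides. Square well, 62 mm inside, walls 11 mm; its white cover plate (60 mm square) is 0 to 4 mm below the rim at first, 25 mm when fully down, and the jar stands on it. The rigid full wells are 90 or 180 mm off along y, tops 18 mm above the rim. Any of the 3 places may be the empty one.
- cover (a joint): How far the empty well's cover is pushed down below the rim, in m: 0 level with the rim, 0.025 fully down on its stop. It slides straight down against a steady friction of about 6 N and stays where it is left; the jar's weight alone does not move it.
- orange_jar_mid (a point): Centre (half-way up, 55 mm above its foot) of the orange-lidded jar, same shape and size as the blue-lidded one, z axis up; a bystander that must stay standing where it is.
Not all that is in view belongs to the job. Leave any green, purple or red look-alike of the part that bears orange_jar_mid alone.

How it is judged:
By the outcome, as a careful person would: the job done as asked, in the order asked, and still so for the second after the job is handed in, with the robot touching nothing.
It also fails if it takes over 54 s, if anything falls off the work surface, if the arm or the gripper's body presses on something with over 40 N, if the wrist force passes 120 N, or if a joint passes its speed limit or range.

## Working session

There is one attempt and no reset: what is moved stays moved. The work goes in short steps, Python scripts to look and compute and a tool call to move; the robot and the scene stay as the last step left them, time stands still between calls to the robot, and variables do not carry over. Pictures are saved under pics/ and viewed, at most 10 in all, crops included, and the job is handed in when it is done.

Besides the shell and the picture viewer there is one more tool, called as a command line: name --argument value ..., lists and objects as JSON in quotes. drive_tool: Moves the arm, as the interface text tells. Its arguments: {"type":"object","properties":{"series":{"type":"array"},"hand":{"type":"number"},"newtons":{"type":"number"}},"required":["series"]}

```bash
mkdir -p pics; cat > h.py <<'E'
import numpy as np,cv2,pickle
from bench import r,vision
def snap(name,fn):
    s=r.read_state(); c=vision.camera(name); c['s']=s
    cv2.imwrite('pics/%s.png'%fn,c['color'][:,:,::-1]); pickle.dump(c,open('pics/%s.pkl'%fn,'wb')); return c
def ray(c,u,v):
    K=np.array(c['intrinsics']);d=np.linalg.solve(K,[u,v,1.])
    R=np.array(c['R']);t=np.array(c['t']);return -R.T@t,R.T@d
def atz(c,u,v,z):
    o,d=ray(c,u,v);return (o+d*(z-o[2])/d[2]).round(4)
def proj(c,X):
    p=np.array(c['intrinsics'])@(np.array(c['R'])@np.array(X,float)+np.array(c['t']));return (p[:2]/p[2]).round(1)
def load(fn): return pickle.load(open('pics/%s.pkl'%fn,'rb'))
E
python3 - <<'E'
from h import *
a=snap('top','top0');b=snap('side','side0')
cv2.imwrite('pics/v0.png',np.vstack([cv2.resize(x['color'],(400,300))[:,:,::-1] for x in (a,b)]))
for x in(a,b):print(ray(x,280,210),np.array(x['intrinsics'])[0])
print(r.read_state())
E
```

```text
(array([ 0.32552431, -0.05200379,  1.09826815]), array([ 0.15635268,  0.01337284, -0.98768447])) [528.29327602   0.         275.66629991]
(array([0.41450538, 0.54063537, 0.73553555]), array([ 0.10562385, -0.66010585, -0.74401808])) [395.22715197   0.         287.42940288]
{'time': 0.1, 'joint_positions': array([-1.16358636,  0.33280838, -0.06472614,  1.46085129,  0.02163   ,
        1.34991588, -0.0884686 ]), 'joint_vel': array([-0.00063955, -0.00221784, -0.00105186, -0.00244317,  0.00028839,
        0.00177055, -0.0001782 ]), 'joint_torque': array([ 1.46899925e-03, -6.24544716e+01,  2.45113252e-02, -3.90719748e+01,
       -6.15101354e-02,  3.65473086e-02,  6.86504609e-05]), 'ee_pos': array([0.26029276, 0.56784514, 0.22983665]), 'eef_rot': array([ 2.13214599e-01,  9.77005180e-01, -6.35566765e-04, -9.81215081e-05]), 'ft_force': array([ 0.19077211,  0.63755689, -1.04802745]), 'torque': array([ 0.01025245,  0.06543808, -0.03216449]), 'grip_force': 0.0, 'width': 0.08701988616950924}
```

View pics/top0.png

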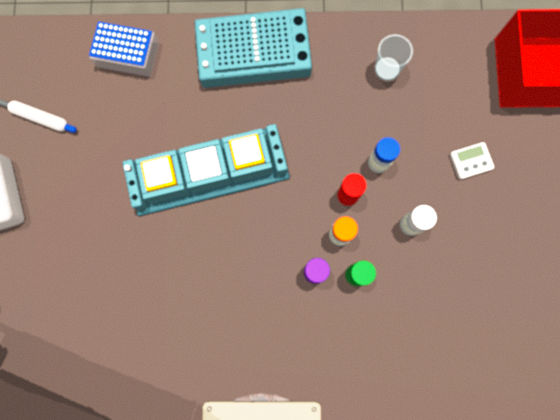

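View pics/side0.png

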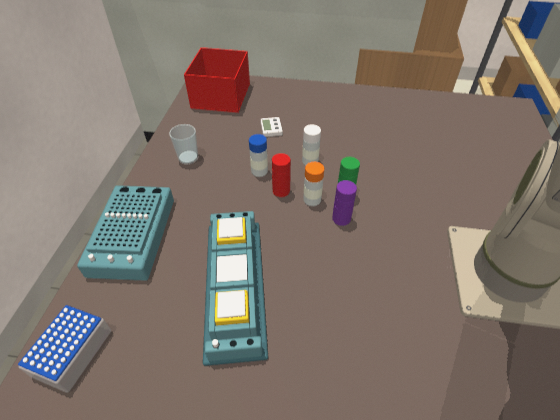

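Top view: the blue-lidded jar is at (387,150). Look-alikes are orange (345,229), white (423,217), red (353,187), purple (317,271) and green (363,273). The covers are at (158,172) with a yellow skirt, (204,164) with none, and (246,151) with a yellow skirt. I choose the middle well and the blue lid, and will check both in a crop.

```bash
python3 - <<'E'
from h import *
a=load('top0')['color'][:,:,::-1];b=load('side0')['color'][:,:,::-1]
A=cv2.resize(a[110:220,110:300],None,fx=4,fy=4,interpolation=cv2.INTER_CUBIC)[:,:760]
A1=cv2.resize(a[130:190,350:410],None,fx=4,fy=4,interpolation=cv2.INTER_CUBIC)
B=cv2.resize(b[205:365,200:270],None,fx=3.5,fy=3.5,interpolation=cv2.INTER_CUBIC)
B1=cv2.resize(b[125:215,240:330],None,fx=3.5,fy=3.5,interpolation=cv2.INTER_CUBIC)
cv2.imwrite('pics/cropA.png',A)
C=np.zeros((570,800,3),np.uint8);C[:560,:245]=B;C[:315,250:565]=B1;C[:240,560:800]=A1
cv2.imwrite('pics/cropB.png',C)
E
```

```text
(no output)
```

View pics/cropA.png

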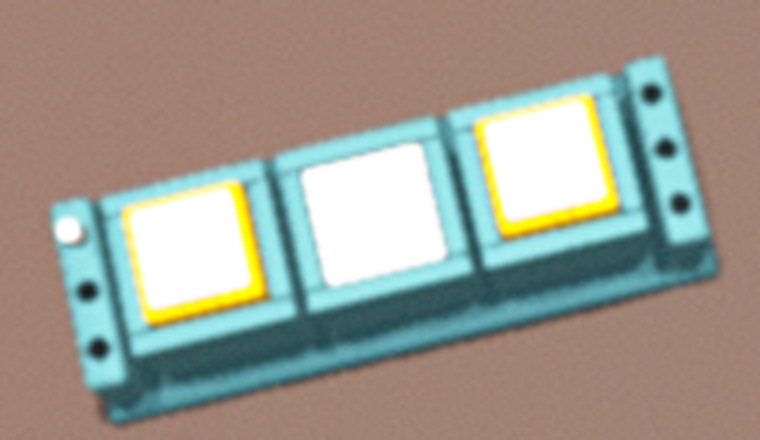

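View pics/cropB.png

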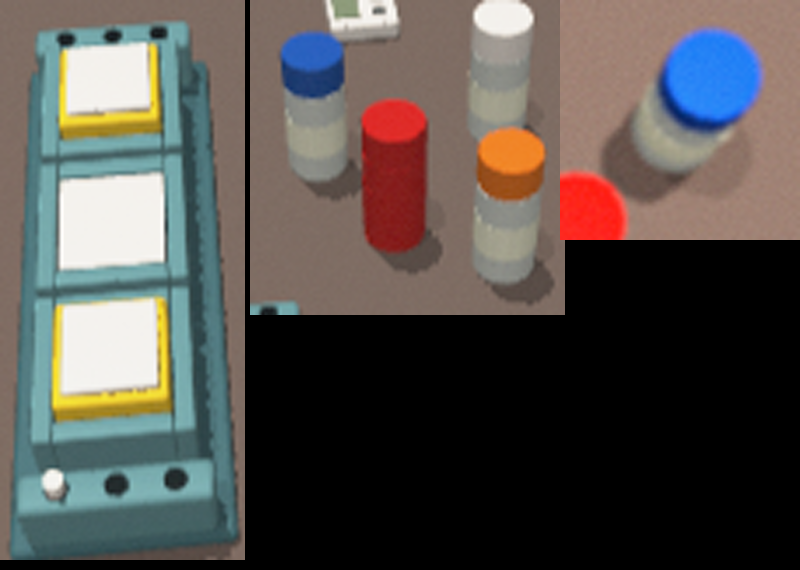

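The crop confirms that the middle cover has no yellow skirt, with its corners at about (185.5,153), (215,146), (221.5,174.5) and (192,182) in the top view. The blue lid's top centre is at (388.3,149.3) in the top view and (257.7,139.3) in the side view.

```bash
python3 - <<'E'
from h import *
a=load('top0');b=load('side0')
def tri(p,q):
    (o1,d1),(o2,d2)=ray(a,*p),ray(b,*q)
    M=[];y=[]
    for o,d in((o1,d1),(o2,d2)):
        d=d/np.linalg.norm(d);P=np.eye(3)-np.outer(d,d);M.append(P);y.append(P@o)
    M=np.vstack(M);y=np.hstack(y);x=np.linalg.lstsq(M,y,rcond=None)[0];return x.round(4),np.linalg.norm(M@x-y)
P=[(302,173),(420,143),(446,258),(328,287)];Q=[(58,270),(58,180),(163,173),(165,262)]
P=[(u/4+110,v/4+110) for u,v in P];Q=[(u/3.5+200,v/3.5+205) for u,v in Q]
W=np.array([atz(a,*p,.07) for p in P]);S=np.array([atz(b,*q,.07) for q in Q])
print(W,W.mean(0));print(S,S.mean(0));
for A in(W,S):
  print([np.degrees(np.arctan2(*(A[i]-A[j])[[1,0]])) for i,j in((0,3),(1,2),(0,1),(3,2),(1,0),(2,1),(2,3),(3,0))],[np.linalg.norm(A[i]-A[i-1]) for i in range(4)])
print('tri',tri(np.mean(P,0),np.mean(Q,0)))
print('blue',tri((388.3,149.3),(257.7,139.3)),atz(a,388.3,149.3,.11),atz(b,257.7,139.3,.11))
print('orange',atz(a,345,229,.11),atz(b,*(((512-250)/3.5+240),150/3.5+125),.11))
print('red',atz(a,353,185,.11)); 
o=r.read_state()['eef_rot'];from scipy.spatial.transform import Rotation as Ro;print(Ro.from_quat(o).as_matrix().round(3))
E
```

```text
[[0.6049 0.1521 0.07  ]
 [0.6201 0.0927 0.07  ]
 [0.5606 0.0786 0.07  ]
 [0.5462 0.1374 0.07  ]] [0.58295 0.1152  0.07   ]
[[0.6016 0.1543 0.07  ]
 [0.6173 0.0955 0.07  ]
 [0.5579 0.0815 0.07  ]
 [0.5441 0.1406 0.07  ]] [0.580225 0.117975 0.07    ]
[np.float64(14.059207706982635), np.float64(13.33172952553813), np.float64(104.353542800602), np.float64(103.76078511179121), np.float64(-75.646457199398), np.float64(-166.66827047446188), np.float64(-76.23921488820879), np.float64(-165.94079229301735)] [np.float64(0.06051264330699822), np.float64(0.061313946211282146), np.float64(0.061147853600923716), np.float64(0.06053759162702129)]
[np.float64(13.401478283381792), np.float64(13.262023302998415), np.float64(104.94961016424699), np.float64(103.14321610919171), np.float64(-75.05038983575302), np.float64(-166.73797669700159), np.float64(-76.85678389080829), np.float64(-166.5985217166182)] [np.float64(0.05910955929458449), np.float64(0.060859921130412234), np.float64(0.06102753476915154), np.float64(0.06068978497243171)]
tri (array([0.5825, 0.1158, 0.0657]), np.float64(0.0018503426027914893))
blue (array([ 0.5984, -0.2475,  0.1077]), np.float64(0.0018789619762807571)) [ 0.5992 -0.2471  0.11  ] [ 0.5964 -0.2442  0.11  ]
orange [ 0.4453 -0.1606  0.11  ] [ 0.4426 -0.1587  0.11  ]
red [ 0.5295 -0.1777  0.11  ]
[[-0.909  0.417 -0.   ]
 [ 0.417  0.909 -0.001]
 [-0.    -0.001 -1.   ]]
```

drive_tool --series '[[[3.2,-4.5,0],0],[[3.2,-4.5,0],0],[[3.2,-4.5,0],0],[[3.2,-4.5,0],0],[[3.2,-4.5,0],0],[[3.2,-4.5,0],0],[[3.2,-4.5,0],0],[[3.2,-4.5,0],0],[[3.2,-4.5,0],0],[[3.2,-4.5,-2],0]]' --hand 1

```text
time: 1.35
ee_pos: [0.5819, 0.1169, 0.2115]
eef_rot: [0.213, 0.977, 0.001, 0.001]
ft_force: [0.3, 0.7, -0.8]
width: 0.0019
grip_force: 0.0
```

```bash
python3 - <<'E'
from h import *
from scipy.spatial.transform import Rotation as Ro
c=snap('wrist','w1');s=c['s'];print(s['ee_pos'],s['width'],s['ft_force'])
T=np.eye(4);T[:3,:3]=Ro.from_quat(s['eef_rot']).as_matrix();T[:3,3]=s['ee_pos'];M=T@np.array(c['mount'])
c['R']=M[:3,:3].T;c['t']=-M[:3,:3].T@M[:3,3];pickle.dump(c,open('pics/w1.pkl','wb'))
print(proj(c,[.5815,.1165,.07]),s['time'])
E
```

```text
[0.58194351 0.1168805  0.21152472] 0.0019177074768047747 [ 0.25980515  0.7192039  -0.75917575]
[271.6 190.1] 1.35
```

View pics/w1.png

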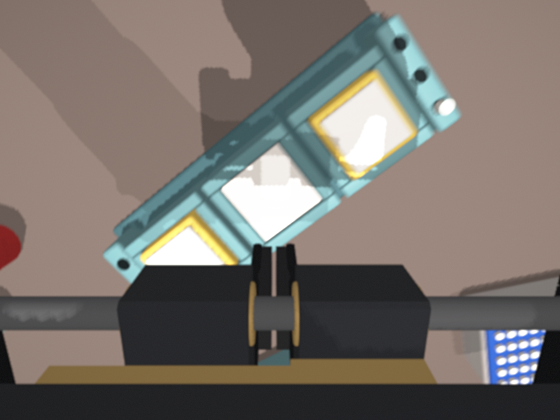

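The wrist view shows the cover centre at (272,192), against a predicted (272,190), so the well is confirmed and the fingers are above it.

drive_tool --series '[[[0,0,-4],0],[[0,0,-4],0],[[0,0,-3],0],[[0,0,-1],0],[[0,0,-0.5],0],[[0,0,-0.5],0],[[0,0,-0.5],0],[[0,0,-0.5],0],[[0,0,-0.5],0],[[0,0,-0.5],0]]'

```text
time: 2.65
ee_pos: [0.5811, 0.1184, 0.0615]
eef_rot: [0.213, 0.977, 0.001, 0.001]
ft_force: [-1.3, 0.2, 6.2]
width: 0.0004
grip_force: 3.1
```

drive_tool --series '[[[0,0,-0.3],0],[[0,0,-0.2],0],[[0,0,-0.2],0],[[0,0,0],0],[[0,0,0],0],[[0,0,0],0],[[0,0,0],0],[[0,0,0],0],[[0,0,0],0],[[0,0,0],0]]'

```text
time: 3.9
ee_pos: [0.5812, 0.1184, 0.0554]
eef_rot: [0.213, 0.977, 0.001, 0.001]
ft_force: [-5.1, -1.5, 12.5]
width: 0.0007
grip_force: 6.6
```

drive_tool --series '[[[0,0,-0.2],0],[[0,0,-0.2],0],[[0,0,0],0],[[0,0,0],0],[[0,0,0],0],[[0,0,0],0],[[0,0,0],0],[[0,0,0],0],[[0,0,0],0],[[0,0,0],0]]'

```text
time: 5.15
ee_pos: [0.5814, 0.1184, 0.0549]
eef_rot: [0.213, 0.977, 0.001, 0.001]
ft_force: [-21.0, -4.7, 49.9]
width: 0.0006
grip_force: 25.2
```

Force rose to 50 N with no further travel: the cover is on its stop. Next, retreat upwards and go over the jar.

drive_tool --series '[[[0,0,3],0],[[0,0,4],0],[[0,0,5],0],[[0,0,5],0],[[0.3,-6,2],0],[[0.3,-6,0],0],[[0.3,-6,0],0],[[0.3,-6,0],0],[[0.3,-6,0],0],[[0.3,-6,0],0]]' --hand 0 --newtons 25

```text
time: 6.4
ee_pos: [0.5985, -0.2428, 0.2398]
eef_rot: [0.213, 0.977, 0.0, 0.001]
ft_force: [1.8, 0.2, 1.1]
width: 0.0853
grip_force: 0.0
```

```bash
python3 - <<'E'
from h import *
from scipy.spatial.transform import Rotation as Ro
c=snap('wrist','w2');s=c['s'];print(s['ee_pos'],s['width'],s['ft_force'])
T=np.eye(4);T[:3,:3]=Ro.from_quat(s['eef_rot']).as_matrix();T[:3,3]=s['ee_pos'];M=T@np.array(c['mount'])
c['R']=M[:3,:3].T;c['t']=-M[:3,:3].T@M[:3,3];pickle.dump(c,open('pics/w2.pkl','wb'))
print(proj(c,[.598,-.246,.11]),proj(c,[.598,-.246,0]))
snap('top','top2')
E
```

```text
[ 0.59848497 -0.24280382  0.23983224] 0.08534657447704252 [1.75111845 0.23022659 1.10699279]
[268.5 195.5] [269.8 167.2]
```

View pics/w2.png

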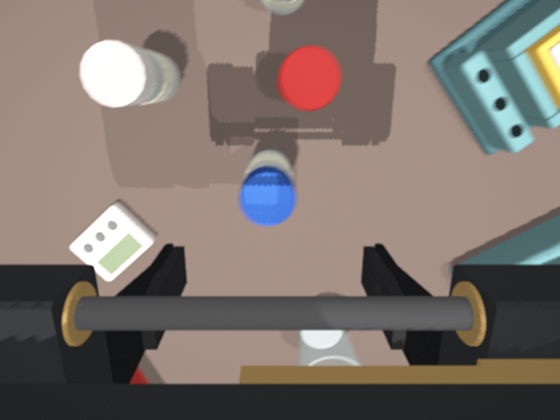

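View pics/top2.png

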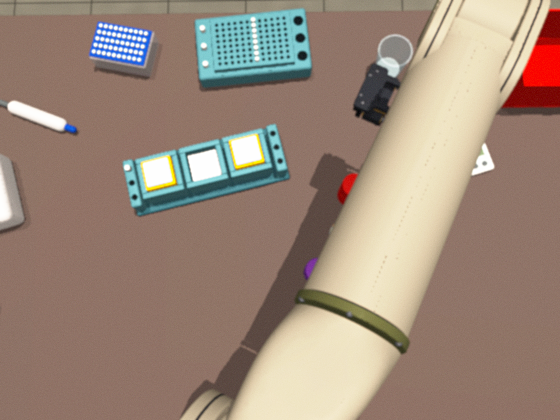

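The blue lid's centre is at (268,196) in the wrist view, against a predicted (268.5,195.5). The top view shows the middle cover recessed at (204,165). I'll descend to grip.

drive_tool --series '[[[0,-0.3,-2.7],0],[[0,0,-3],0],[[0,0,-3],0],[[0,0,-2],0],[[0,0,-2],0],[[0,0,-2],0],[[0,0,-1],0],[[0,0,-1],0],[[0,0,0],0],[[0,0,0],0]]'

```text
time: 7.75
ee_pos: [0.5988, -0.2442, 0.0729]
eef_rot: [0.213, 0.977, 0.0, 0.0]
ft_force: [0.1, 0.4, -0.0]
width: 0.087
grip_force: 0.0
```

drive_tool --series '[[[0,0,0],0],[[0,0,0],0],[[0,0,0],0],[[0,0,0],0],[[0,0,0],0],[[0,0,0],0],[[0,0,0],0],[[0,0,0],0],[[0,0,0],0],[[0,0,0],0]]' --hand 1 --newtons 25

```text
time: 9.0
ee_pos: [0.5983, -0.2441, 0.0723]
eef_rot: [0.213, 0.977, 0.0, -0.0]
ft_force: [-0.5, -1.5, -0.1]
width: 0.0452
grip_force: 25.0
```

drive_tool --series '[[[0,0,1],0],[[0,0,2],0],[[0,0,3],0],[[0,0,3],0],[[0,0,3],0],[[0,0,2],0],[[0,1,1],0],[[0,2,0],0],[[0,3,0],0],[[0,4,0],0]]'

```text
time: 10.25
ee_pos: [0.5977, -0.1419, 0.2213]
eef_rot: [0.213, 0.977, 0.0, -0.001]
ft_force: [-0.0, 0.8, -1.9]
width: 0.0457
grip_force: 25.0
```

drive_tool --series '[[[-0.2,4,0],0],[[-0.2,4,0],0],[[-0.2,4,0],0],[[-0.2,4,0],0],[[-0.2,4,0],0],[[-0.2,3,0],0],[[-0.2,2,0],0],[[-0.2,1.1,0],0],[[0,0,0],0],[[0,0,0],0]]'

```text
time: 11.5
ee_pos: [0.5826, 0.1155, 0.2223]
eef_rot: [0.214, 0.977, -0.0, 0.0]
ft_force: [0.4, 0.7, -1.5]
width: 0.0455
grip_force: 25.0
```

```bash
python3 - <<'E'
from h import *
b=snap('side','side3');s=r.read_state();print(s['ee_pos'],s['width'],s['grip_force'],s['ft_force'])
a=snap('top','top3')
A=cv2.resize(a['color'][110:220,110:300,::-1],None,fx=2,fy=2)
B=cv2.resize(b['color'][60:360,140:340,::-1],None,fx=2,fy=2)[:600]
C=np.zeros((600,780,3),np.uint8);C[:,:400]=B;C[:220,400:]=A;cv2.imwrite('pics/c3.png',C)
x,y,z=s['ee_pos'];f=z+.011-.0837+.0
print('foot proj',f,proj(b,[x,y,f]),'mouth',proj(b,[.582,.117,.072]))
E
```

```text
[0.582611   0.1154795  0.22238359] 0.045635304917114095 24.974355903686956 [ 0.46456624  0.10412932 -1.82621274]
foot proj 0.14968358860885858 [226.8 242.5] mouth [230.9 266.8]
```

View pics/c3.png

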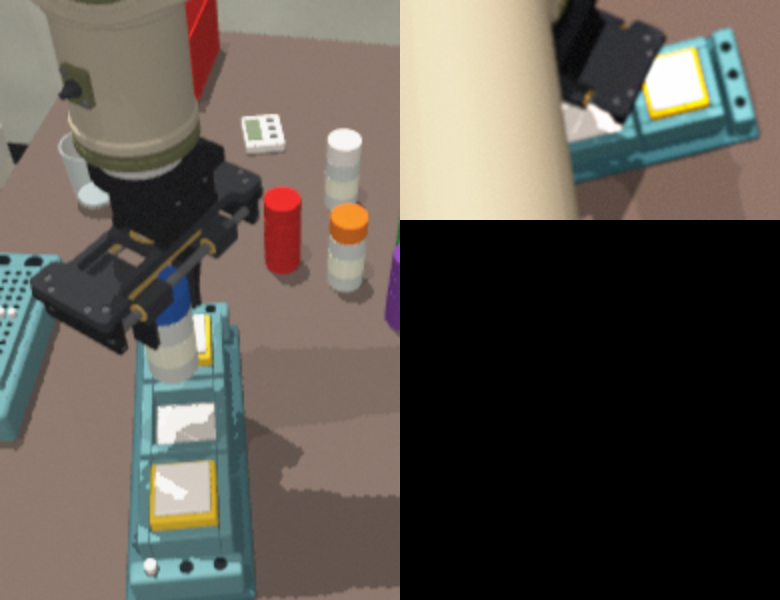

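Jar held upright, with its foot at about (227,248) in the side view where predicted, over the recessed cover. I'll lower it.

drive_tool --series '[[[0,0.1,-1],0],[[0,0,-2],0],[[0,0,-2],0],[[0,0,-1],0],[[0,0,-0.7],0],[[0,0,-0.7],0],[[0,0,-0.6],0],[[0,0,-0.5],0],[[0,0,-0.5],0],[[0,0,0],0]]'

```text
time: 12.85
ee_pos: [0.5822, 0.1179, 0.1319]
eef_rot: [0.213, 0.977, -0.0, -0.0]
ft_force: [-0.3, -0.7, -1.8]
width: 0.0456
grip_force: 25.0
```

drive_tool --series '[[[0,0,-0.3],0],[[0,0,-0.3],0],[[0,0,-0.3],0],[[0,0,-0.2],0],[[0,0,-0.1],0],[[0,0,0],0],[[0,0,0],0],[[0,0,0],0],[[0,0,0],0],[[0,0,0],0]]'

```text
time: 14.1
ee_pos: [0.5824, 0.118, 0.1203]
eef_rot: [0.213, 0.977, 0.0, 0.0]
ft_force: [0.1, -0.5, -1.7]
width: 0.0459
grip_force: 25.0
```

drive_tool --series '[[[0,0,-0.1],0],[[0,0,-0.1],0],[[0,0,0],0],[[0,0,0],0],[[0,0,0],0],[[0,0,0],0],[[0,0,0],0],[[0,0,0],0],[[0,0,0],0],[[0,0,0],0]]'

```text
time: 15.35
ee_pos: [0.5826, 0.1179, 0.1191]
eef_rot: [0.213, 0.977, 0.0, 0.0]
ft_force: [-2.1, -1.0, 4.6]
width: 0.0455
grip_force: 25.0
```

Contact came at the expected depth. Release, then straight up.

drive_tool --series '[[[0,0,0],0],[[0,0,0],0],[[0,0,0],0],[[0,0,0],0],[[0,0,0],0],[[0,0,0],0],[[0,0,0],0],[[0,0,0],0],[[0,0,0],0],[[0,0,0],0]]' --hand 0

```text
time: 16.6
ee_pos: [0.5824, 0.1179, 0.1183]
eef_rot: [0.213, 0.977, 0.0, 0.0]
ft_force: [0.0, -0.2, -0.5]
width: 0.0872
grip_force: 0.0
```

drive_tool --series '[[[0,0,1],0],[[0,0,1],0],[[0,0,2],0],[[0,0,3],0],[[0,0,4],0],[[0,0,4],0],[[-2,4,0],0],[[-2,5,0],0],[[-2,5,0],0],[[-2,5,0],0]]'

```text
time: 17.85
ee_pos: [0.5017, 0.3094, 0.2695]
eef_rot: [0.213, 0.977, 0.001, 0.0]
ft_force: [0.8, -0.1, 1.2]
width: 0.0872
grip_force: 0.0
```

drive_tool --series '[[[-2,5,0],0],[[-2,5,0],0],[[-2,4,0],0],[[0,0,0],0],[[0,0,0],0],[[0,0,0],0],[[0,0,0],0],[[0,0,0],0],[[0,0,0],0],[[0,0,0],0]]'

```text
time: 19.1
ee_pos: [0.4424, 0.4479, 0.2683]
eef_rot: [0.213, 0.977, 0.0, 0.0]
ft_force: [-0.2, 0.4, -0.1]
width: 0.0871
grip_force: 0.0
```

```bash
python3 - <<'E'
from h import *
b=snap('side','side4');a=snap('top','top4')
C=np.hstack([cv2.resize(a['color'][90:300,110:460,::-1],(400,240)),cv2.resize(b['color'][90:370,160:380,::-1],(400,509))[:240*2]]) if 0 else None
A=cv2.resize(a['color'][100:290,110:460,::-1],(420,228));B=cv2.resize(b['color'][100:370,190:370,::-1],(360,540))
C=np.zeros((540,780,3),np.uint8);C[:228,:420]=A;C[:,420:]=B;cv2.imwrite('pics/c4.png',C)
E
```

```text
(no output)
```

View pics/c4.png

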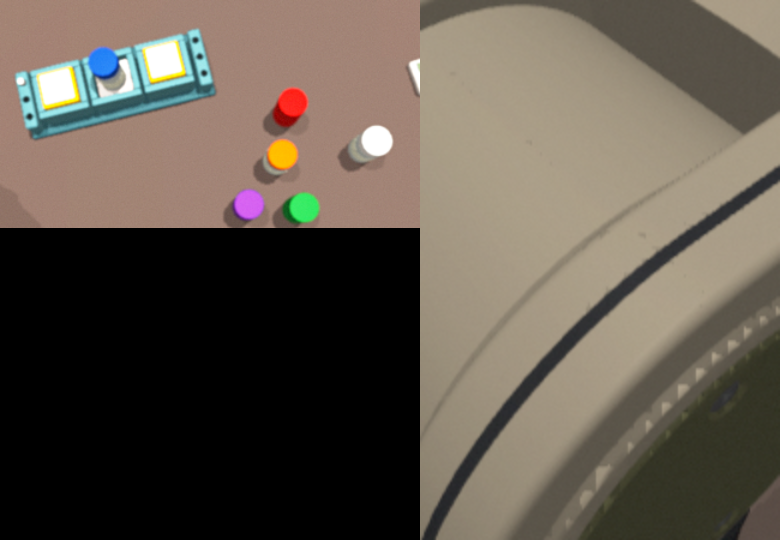

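The top view shows the blue jar in the middle well, with its lid at about (197,152). The orange jar is still at (345,230), unmoved. I'll check uprightness and hand in if it is good.

```bash
python3 - <<'E'
from h import *
a=load('top4');p=proj(a,[.5824,.118,.157]);print(p)
if np.hypot(*(p-[196.7,152.5]))<4: print(r.close_job())
E
```

```text
[194.6 152.6]
the job is handed in; nothing more can be done
None
```

The job is handed in: I pushed the middle well's cover down onto its stop with closed fingers. The blue-lidded jar now stands upright on it, set on the bottom before release, and the orange-lidded jar is where it was.

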